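# Click the swivel vise to 45 degrees and nip the copper blank square

## Robot

A 7-joint arm with a two-finger parallel gripper is mounted at the origin on the work surface. World frame = base frame: x ahead of the robot, y to its left, z up, the work surface at z = 0. Lengths are in m, angles in degrees, forces in N, time in s.
With the tool pointing down it reaches from about 0.425 to 0.875 m from the base axis. Payload 4.7 kg.
Tool frame: the origin (TCP) lies at the very end of the fingers, on their centre line; the grasp point (between the pads) lies 19 mm behind it (env.grip_point_offset is the distance from the TCP to the grasp point, in m); z points along the fingers, y is the line along which they close (so a half turn about z gives the same grasp; the last joint's range is limited). The gripper opens to 87 mm and grips with 3 to 60 N. Pads are 19 mm wide; open, the fingers measure 117 mm over their backs; the gripper's body (75 mm by 190 mm) begins 51 mm behind the grasp point.
Start: joints at [-72.989, 18.392, -4.016, 83.108, 1.295, 78.541, -3.26], TCP at [0.181, 0.624, 0.223] pointing down, gripper open.
Joint ranges: [-163.93, 163.93], [-17.29, 119.83], [-79.2, 71.16], [3.27, 140.29], [-89.18, 269.18], [5.43, 117.66], [-154.24, 154.24]. Speed limits (degrees/s): [147.25, 147.25, 180, 180, 180, 180, 180].

## Interface

Orientations are given as [roll, pitch, yaw] about the fixed x, y, z axes, in that order (R = Rz(yaw) Ry(pitch) Rx(roll)).
In Python, from cell import env gives the robot as it stands.
- The arm moves only by the tool jog_arm, never from a script. Its argument "motion" is a list of rows, each an object of numbers: "x", "y", "z": the shift along the tool's x, y, z in cm; "ax", "ay", "az": the turn, a rotation vector about the tool's x, y, z in degrees. In form: [{"x": .., "y": .., "z": .., "ax": .., "ay": .., "az": ..}, ...]. A call has exactly 5 rows; each row shifts and turns the commanded pose from where the row before left it, along the tool's axes as they then stand; what a row does not reach is not made up. A row lasts 1/10 s, in which the tool goes at most 50 mm and 8.59 degrees, less where a joint would pass 70% of its speed; a pose out of reach is approached as far as the arm can. A call is refused whole if a number of a shift passes 5 or a number of a turn 8.59, either way. A call with a gripper value outside its range is refused whole. "claw" is the gripper command: -1 is shut, 1 is fully open, values between are in proportion, set as the call begins (left out, the last holds). The fingers move at their own pace and stop on an object; "squeeze" is the grip in N (left out, the last holds). Time passes only in rows, so rows that do not move let the fingers close, or fill a call up. It gives the time, the measured TCP pose, the force, the opening and the grip force at its end, in the units of the state.
- env.get_obs(): the state, without advancing time (a new reading comes with each control period).
- env.read_camera(name): name is "scene" or "top"; returns the picture (384x512x3 uint8, red, green, blue); there is no depth.
- env.camera_params(name): a dict with "fx", "fy", "cx", "cy" (pixels), "k1" (the pictures are not rectified: a ray, as slopes to the right and down, at radius r is drawn at 1 + k1 r^2 times it, then the intrinsics apply), "extrinsics" (4x4, takes a point from world to camera coordinates). Camera axes: x right, y up, looking along -z (the intrinsics and any distortion apply to the point x, -y, -z); pixel columns grow to the right and rows downward; lengths in m; the calibration is good to about 2 mm. A picture is of the moment at which its call begins. camera_params takes no time and is no camera call.
- env.sign_off(): hands the job in; it is judged then, once.
The state is a dict: "time_s": time; "qpos": joint angles; "joint_velocities": joint speeds; "effort": joint torques, N m; "tool_pos": TCP position; "tool_rot": TCP orientation; "force": force on the tool from outside, world axes, zero at the start; "wrist_torque": the same for the moment, N m; "grip_width": finger opening in m; "grasp_force": force on a finger pad.
Only numpy, scipy, OpenCV 4.12 (cv2) and the standard library are available. Lean on these libraries where they do the work, as an engineer would, in place of code of your own. Each camera call takes 0.05 s, during which the arm holds its last target. There are 200 camera calls.

## Task

Swing the bench vise round on its clicking base by its upright knob until it rests in the 45-degree detent, three clicks anticlockwise (seen from above) past the zero fin on its base. Then square the upright copper blank to the jaws and push the sliding jaw up until the blank is nipped flat between both jaws with no play; copper is soft, so press lightly (well under 45 N on the blank). Keep the blank standing, leave the other things on the bench where they are, and let go of everything.

Things in the scene. Friction and masses are not known exactly. Their poses are not given: they have to be found in the camera images.
- vise_base: Fixed grey round vise base, 180 mm across, 22 mm high, two bolt lugs along its +y and -y. Origin: centre of its underside on the bench, on the vertical swivel axis. Its +x points along the zero fin, a plain steel bar 12 mm wide, 22 mm high, sticking out to 135 mm from the axis. White ticks every 15 degrees, longer every 45.
- turntable: Turning vise: steel disc 150 mm across, top 50 mm above bench, carrying jaws and index arm (along its +x, to 125 mm out, 20 mm wide, top 50 mm above bench). Origin on the axis, 22 mm above bench. Detent every 15 degrees, one at the fin; turns both ways, 105 clockwise to 75 anticlockwise of it. 4 to 8 N at the knob starts a click; past half way it snaps on. Starts 1 to 5 clicks clockwise of the fin.
- knob_top (a point): Centre of the top of the black upright round knob (18 mm diameter, from 50 to 100 mm above the bench) on the index arm, 110 mm from the swivel axis. The direction from the axis to the knob is the vise's +x and its angle setting: in the 45-degree detent it lies 45 degrees anticlockwise of the base's +x.
- fixed_face (a point): Middle of the fixed jaw's 60 mm long face, 27 mm from the swivel axis, 65 mm above the bench. Axes turn with the vise: x along the jaw face (as the index arm points), y away from the blank into the fixed jaw, z up. The jaws' tops are 80 to 81 mm above the bench; the fixed jaw is 18 mm thick.
- jaw: Sliding jaw, 66 mm long (x), 17 mm thick (y), 51 to 81 mm above the bench; origin: under the middle of its face, on the disc; axes as the vise. Its face is parallel to the fixed one. It slides along +y when its back is pushed (about 4 N of friction) and stays where it is left; there is no screw.
- jaw_back (a point): Middle of the flat back of the sliding jaw, 17 mm behind its face, 66 mm above the bench; same axes as the fixed face, push along +y. The jaws start 52 to 65 mm apart, face to face; with the blank nipped flat this point is 47 mm from the fixed face.
- blank_center (a point): Centre (half-way up) of the loose copper blank, a square block 30 x 30 mm, 65 mm tall, about 0.5 kg, standing on the disc between the open jaws near the swivel axis, turned to any yaw, carried round with the disc. x and y are normal to its flats, z up. Its top is 115 mm above the bench, 34 mm over the jaws.
- spare: Spare copper blank, 65 x 30 x 30 mm, lying beside the vise; leave alone. Origin: centre of underside.
- parallel: Steel parallel, 12 x 110 x 22 mm, lying beyond the vise; leave alone. Origin: centre of underside.
- spanner: Spanner 170 mm long, lying beside the vise; leave alone. Origin on its underside.
- nut: Loose hex nut, 28 mm over corners and 13 mm high, beside the vise; leave alone. Origin: centre of underside.
- can: Spray can, 54 mm across and 160 mm tall, standing on the left; leave alone. Origin: centre of underside.
- hammer: Hammer 280 mm long, lying on the right; leave alone. Origin on its underside.
Not all that is in view belongs to the job. Leave any blue or purple look-alike of the part that bears blank_center alone.

How it is judged:
By the outcome, as a careful person would: the job done as asked, in the order asked, and still so for the second after the job is handed in, with the robot touching nothing.
It also fails if it takes over 64 s, if anything falls off the work surface, if the arm or the gripper's body presses on something with over 40 N, if the wrist force passes 120 N, or if a joint passes its speed limit or range.

## Working session

There is one attempt and no reset: what is moved stays moved. The work goes in short steps, Python scripts to look and compute and a tool call to move; the robot and the scene stay as the last step left them, time stands still between calls to the robot, and variables do not carry over. Pictures are saved under pics/ and viewed, at most 10 in all, crops included, and the job is handed in when it is done.

Besides the shell and the picture viewer there is one more tool, called after "Call:" as name(argument=value, ...) on one line, values as JSON. jog_arm: Moves the arm, as the interface text tells. Its arguments: {"type":"object","properties":{"motion":{"type":"array"},"claw":{"type":"number"},"squeeze":{"type":"number"}},"required":["motion"]}

```bash
ls; mkdir -p pics
python3 - <<'E'
from cell import env
import cv2,numpy as np
for n in("scene","top"):
    im=env.read_camera(n); cv2.imwrite(f"pics/{n}0.png",im[:,:,::-1])
    p=env.camera_params(n); print(n,{k:(np.round(v,4).tolist()) for k,v in p.items()})
o=env.get_obs(); print(o)
E
```

```text
pics
scene {'fx': 370.6103, 'fy': 370.6103, 'cx': 255.5875, 'cy': 195.6449, 'k1': -0.0826, 'extrinsics': [[-0.8262, 0.5633, 0.0135, 0.4739], [-0.4501, -0.6742, 0.5856, 0.1951], [0.339, 0.4777, 0.8105, -1.201], [0.0, 0.0, 0.0, 1.0]]}
top {'fx': 487.9639, 'fy': 487.9639, 'cx': 259.0053, 'cy': 198.4606, 'k1': -0.1212, 'extrinsics': [[-0.0106, -0.9999, 0.0023, -0.0177], [0.9812, -0.01, 0.1925, -0.58], [-0.1925, 0.0043, 0.9813, -1.5071], [0.0, 0.0, 0.0, 1.0]]}
{'time_s': 0.1, 'qpos': array([-72.99026529,  18.4345713 ,  -4.01481215,  83.16607158,
         1.2930113 ,  78.54230821,  -3.26258203]), 'joint_velocities': array([-0.03849039, -0.22009815, -0.00780168, -0.20176909,  0.02257678,
        0.03802334, -0.09389374]), 'effort': array([-6.05220011e-04, -4.92573845e+01, -4.06088233e-01, -3.13402963e+01,
       -6.41906122e-02,  3.93961603e-02,  5.44199122e-05]), 'tool_pos': array([0.18127098, 0.62370184, 0.22158965]), 'tool_rot': array([-1.79902166e+02,  3.73773879e-03,  1.63796161e+02]), 'force': array([ 0.02925081,  0.4067186 , -0.25080785]), 'wrist_torque': array([ 0.00460654, -0.01700923,  0.0437452 ]), 'grasp_force': 0.0, 'grip_width': 0.08713755797899836}
```

View pics/top0.png

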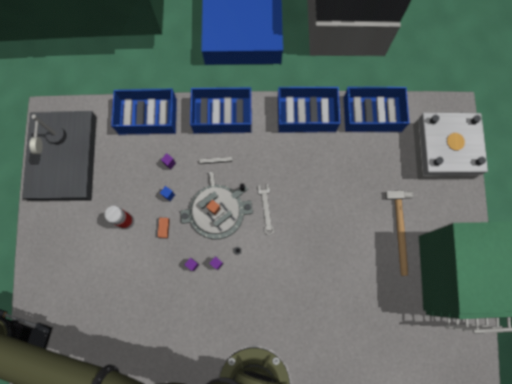

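View pics/scene0.png

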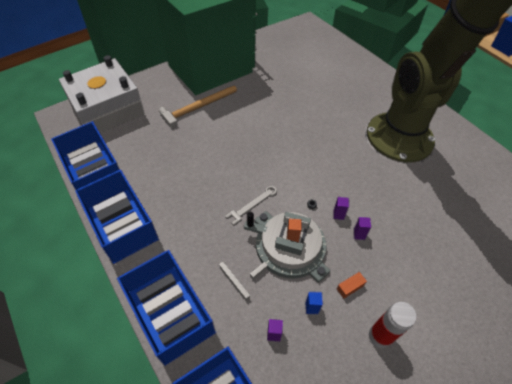

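The top view shows the vise centred near (216,211). The fin points up at (211,178) and the black knob is up-right at (242,187). The orange blank at about (213,208) is between the jaws. The other orange block at (163,228) is the spare lying down. The blue (167,193) and purple (168,161), (191,265), (215,263) blocks are look-alikes to leave alone. The blank meant is the orange upright one on the disc, which I'll confirm in an enlarged crop.

```bash
cat > h.py <<'E'
from cell import env
import cv2,numpy as np
P={n:env.camera_params(n) for n in("scene","top")}
def ray(n,u,v):
    p=P[n]; K=np.array([[p['fx'],0,p['cx']],[0,p['fy'],p['cy']],[0,0,1]])
    # distortion k1
    a,b=cv2.undistortPoints(np.array([[[u,v]]],float),K,np.array([p['k1'],0,0,0.]))[0,0]
    E=np.array(p['extrinsics']); R,t=E[:3,:3],E[:3,3]
    return -R.T@t, R.T@np.array([a,-b,-1])
def onz(n,u,v,z):
    o,d=ray(n,u,v); return (o+d*(z-o[2])/d[2])
def proj(n,X):
    p=P[n];E=np.array(p['extrinsics']); c=E[:3,:3]@np.asarray(X)+E[:3,3]
    a=np.array([c[0],-c[1]])/-c[2]; a=a*(1+p['k1']*(a@a))
    return np.array([p['fx']*a[0]+p['cx'],p['fy']*a[1]+p['cy']])
def crop(n,im,x,y,w,h,s,f):
    c=cv2.resize(im[y:y+h,x:x+w,::-1],None,fx=s,fy=s,interpolation=cv2.INTER_CUBIC); return c
E
python3 - <<'E'
from h import *
a=cv2.imread('pics/top0.png')[:,:,::-1];b=cv2.imread('pics/scene0.png')[:,:,::-1]
c1=crop('t',a,171,161,90,90,6,0)[:, :]; c2=crop('s',b,236,190,100,100,5.4,0)
cv2.imwrite('pics/c0.png',cv2.resize(np.hstack([c1,c2]),(800,400)))
E
```

```text
(no output)
```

View pics/c0.png

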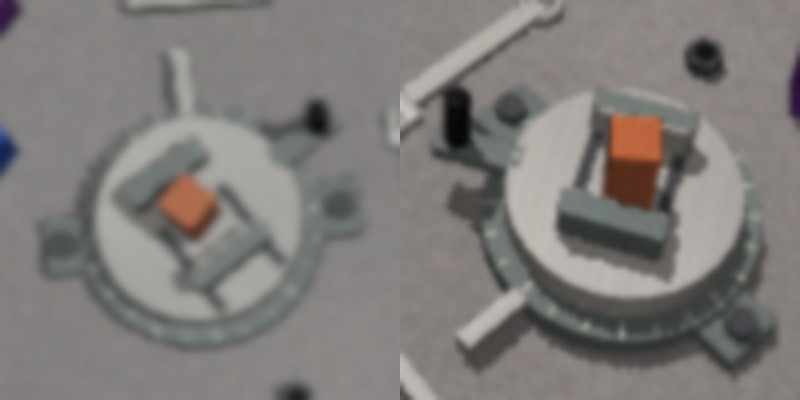

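Run:
```python
from h import *
for n in P: print(n,'cam',np.round(ray(n,0,0)[0],3))
U=lambda u,v:(171+u/4.444,161+v/4.444)
for nm,u,v,z in [('knobtop',317,105,.1),('lugL',62,245,.022),('lugR',340,205,.022),('fintip',177,54,.022),('finbase',187,108,.022),('discL',93,215,.05),('discR',303,205,.05),('discT',190,115,.05),('discB',205,318,.05),('fixL',120,190,.08),('fixR',205,143,.08),('blank',188,197,.115),('jawbackmid',240,262,.081)]:
    print(nm,np.round(onz('top',*U(u,v),z)[:2],4))
S=lambda u,v:(236+(u-400)/4,190+v/4)
for nm,u,v,z in [('knobtop',457,92,.1),('lug1',511,106,.022),('lug2',743,322,.022),('fintip',465,342,.022),('finbase',520,295,.022),('blank',636,130,.115),('discL',506,185,.05),('discR',745,185,.05),('discB',622,298,.05)]:
    print('S',nm,np.round(onz('scene',*S(u,v),z)[:2],4))
for n in P:
    im=cv2.imread(f'pics/{n}0.png'); hsv=cv2.cvtColor(im,cv2.COLOR_BGR2HSV)
    m=cv2.inRange(hsv,(3,110,100),(18,255,255))
    k,l,st,c=cv2.connectedComponentsWithStats(m)
    for i in range(1,k):
        if st[i,4]>25: print(n,st[i],np.round(c[i],1))
    d=cv2.inRange(hsv,(0,0,0),(180,255,45))
    k,l,st,c=cv2.connectedComponentsWithStats(d)
    for i in range(1,k):
        if 15<st[i,4]<200: print(n,'dark',st[i],np.round(c[i],1))
```

```text
scene cam [0.886 0.438 0.853]
top cam [ 0.279 -0.017  1.591]
knobtop [0.6159 0.0282]
lugL [0.5303 0.2182]
lugR [0.5581 0.014 ]
fintip [0.6737 0.1348]
finbase [0.6323 0.127 ]
discL [0.5476 0.1919]
discR [0.5534 0.0401]
discT [0.6208 0.1222]
discB [0.472  0.1105]
fixL [0.5601 0.1689]
fixR [0.5936 0.1087]
blank [0.5482 0.1173]
jawbackmid [0.5076 0.0834]
S knobtop [0.6116 0.0303]
S lug1 [0.5595 0.0173]
S lug2 [0.5317 0.2237]
S fintip [0.6789 0.1396]
S finbase [0.6337 0.1328]
S blank [0.5449 0.1188]
S discL [0.6064 0.0773]
S discR [0.4829 0.1606]
S discB [0.5933 0.1785]
scene [479  31  33  34 286] [493.1  47.3]
scene [88 77 18 11 33] [98.5 83.5]
scene [172  87  64  29 297] [203.  100.9]
scene [288 219  14  13 158] [294.6 224.5]
scene [339 272  27  23 330] [352.2 283.1]
scene dark [371  26  18  25 182] [379.7  36.9]
scene dark [221  37  13  12  53] [227.3  43.1]
scene dark [249  36   5   8  16] [251.7  38.8]
scene dark [216  45   6  10  18] [219.3  49.4]
scene dark [208  66   9  10  24] [212.9  71.2]
scene dark [65 73  7  8 38] [68.4 76.8]
scene dark [121  80   7   8  35] [124.1  83.6]
scene dark [78 96  8  8 39] [81.6 99.8]
scene dark [310 201   5   4  17] [311.9 202.4]
scene dark [101 206  30  16  98] [116.  213.5]
scene dark [247 212   7  16  79] [250.  219.6]
scene dark [142 282  33  20  87] [157.9 291.4]
scene dark [165 323  34  22  67] [180.7 333.7]
top [207 201  12  12  95] [212.6 206.5]
top [158 218  11  20 187] [163.  227.4]
top dark [ 55 133  11  11  28] [ 61.3 139.4]
top dark [240 185   4   6  18] [241.8 187.5]
```

The crop confirms the orange upright block at top-view px (213,206) is the blank. The fixed jaw is at upper left, the sliding jaw at lower right and the knob at (242,186). Measured: axis at about (0.545, 0.117), fin at about 8°, and knob at about -52° with a radius of 0.112 against the expected 0.110. The vise is therefore 4 clicks clockwise of the fin, and the target is +53° in world axes. I'll move above the knob now.

Call:
jog_arm(motion=[{"x": -3.88, "y": -3.0}, {"x": -3.88, "y": -3.0}, {"x": -3.88, "y": -3.0}, {"x": -3.88, "y": -3.0}, {"x": -3.88, "y": -3.0}], claw=1, squeeze=5)

```text
$.motion[0]: bad value
```

Call:
jog_arm(motion=[{"x": -3.88, "y": -3.0}, {"x": -3.88, "y": -3.0}, {"x": -3.88, "y": -3.0}, {"x": -3.88, "y": -3.0}, {"x": -3.88, "y": -3.0}])

```text
$.motion[0]: bad value
```

Call:
jog_arm(motion=[{"x": -3.88, "y": -3.0}, {"x": -3.88, "y": -3.0}, {"x": -3.88, "y": -3.0}, {"x": -3.88, "y": -3.0}, {"x": -3.88, "y": -3.0}])

```text
$.motion[0]: bad value
```

Call:
jog_arm(motion=[{"az": 7.16}, {"az": 7.16}, {"az": 7.16}, {"az": 7.16}, {"az": 7.16}])

```text
$.motion[0]: bad value
```

Call:
jog_arm(motion=[{"x": -3.88, "y": -3.0, "z": 0, "ax": 0, "ay": 0, "az": 0}, {"x": -3.88, "y": -3.0, "z": 0, "ax": 0, "ay": 0, "az": 0}, {"x": -3.88, "y": -3.0, "z": 0, "ax": 0, "ay": 0, "az": 0}, {"x": -3.88, "y": -3.0, "z": 0, "ax": 0, "ay": 0, "az": 0}, {"x": -3.88, "y": -3.0, "z": 0, "ax": 0, "ay": 0, "az": 0}], claw=1, squeeze=5)

```text
time_s: 0.6
tool_pos: [0.3266, 0.424, 0.2222]
tool_rot: [-180.0, -0.0, 163.8]
force: [0.7, 0.6, 0.0]
grip_width: 0.0867
grasp_force: 0.0
```

Call:
jog_arm(motion=[{"x": -3.88, "y": -3.0, "z": 0, "ax": 0, "ay": 0, "az": 0}, {"x": -3.88, "y": -3.0, "z": 0, "ax": 0, "ay": 0, "az": 0}, {"x": -3.88, "y": -3.0, "z": 0, "ax": 0, "ay": 0, "az": 0}, {"x": -3.88, "y": -3.0, "z": 0, "ax": 0, "ay": 0, "az": 0}, {"x": -3.88, "y": -3.0, "z": 0, "ax": 0, "ay": 0, "az": 0}])

```text
time_s: 1.1
tool_pos: [0.4709, 0.2259, 0.2224]
tool_rot: [180.0, -0.0, 163.8]
force: [1.4, 0.5, 0.2]
grip_width: 0.087
grasp_force: 0.0
```

Call:
jog_arm(motion=[{"x": -3.88, "y": -3.0, "z": 0, "ax": 0, "ay": 0, "az": 0}, {"x": -3.88, "y": -3.0, "z": 0, "ax": 0, "ay": 0, "az": 0}, {"x": -3.88, "y": -3.0, "z": 0, "ax": 0, "ay": 0, "az": 0}, {"x": -3.88, "y": -3.0, "z": 0, "ax": 0, "ay": 0, "az": 0}, {"x": -3.88, "y": -3.0, "z": 0, "ax": 0, "ay": 0, "az": 0}])

```text
time_s: 1.6
tool_pos: [0.6154, 0.0281, 0.2223]
tool_rot: [180.0, -0.0, 163.8]
force: [1.1, 0.9, 0.1]
grip_width: 0.087
grasp_force: 0.0
```

Call:
jog_arm(motion=[{"x": 0, "y": 0, "z": 0, "ax": 0, "ay": 0, "az": 7.16}, {"x": 0, "y": 0, "z": 0, "ax": 0, "ay": 0, "az": 7.16}, {"x": 0, "y": 0, "z": 0, "ax": 0, "ay": 0, "az": 7.16}, {"x": 0, "y": 0, "z": 0, "ax": 0, "ay": 0, "az": 7.16}, {"x": 0, "y": 0, "z": 0, "ax": 0, "ay": 0, "az": 7.16}])

```text
time_s: 2.1
tool_pos: [0.6144, 0.0297, 0.222]
tool_rot: [-179.9, -0.0, 127.7]
force: [0.4, -0.4, 0.2]
grip_width: 0.087
grasp_force: 0.0
```

Call:
jog_arm(motion=[{"x": 0, "y": 0, "z": 3.04, "ax": 0, "ay": 0, "az": 0}, {"x": 0, "y": 0, "z": 3.04, "ax": 0, "ay": 0, "az": 0}, {"x": 0, "y": 0, "z": 3.04, "ax": 0, "ay": 0, "az": 0}, {"x": 0, "y": 0, "z": 3.04, "ax": 0, "ay": 0, "az": 0}, {"x": 0, "y": 0, "z": 3.04, "ax": 0, "ay": 0, "az": 0}])

```text
time_s: 2.6
tool_pos: [0.6143, 0.0298, 0.069]
tool_rot: [-180.0, -0.0, 128.0]
force: [0.8, 0.6, -0.4]
grip_width: 0.087
grasp_force: 0.0
```

Call:
jog_arm(motion=[{"x": 0, "y": 0, "z": 0, "ax": 0, "ay": 0, "az": 0}, {"x": 0, "y": 0, "z": 0, "ax": 0, "ay": 0, "az": 0}, {"x": 0, "y": 0, "z": 0, "ax": 0, "ay": 0, "az": 0}, {"x": 0, "y": 0, "z": 0, "ax": 0, "ay": 0, "az": 0}, {"x": 0, "y": 0, "z": 0, "ax": 0, "ay": 0, "az": 0}], claw=-0.45)

```text
time_s: 3.1
tool_pos: [0.6157, 0.0298, 0.0721]
tool_rot: [179.9, 0.1, 128.0]
force: [0.8, 0.1, -0.4]
grip_width: 0.055
grasp_force: 0.0
```

Call:
jog_arm(motion=[{"x": 0, "y": 0, "z": 0, "ax": 0, "ay": 0, "az": 0}, {"x": 0, "y": 0, "z": 0, "ax": 0, "ay": 0, "az": 0}, {"x": 0, "y": 0, "z": 0, "ax": 0, "ay": 0, "az": 0}, {"x": 0, "y": 0, "z": 0, "ax": 0, "ay": 0, "az": 0}, {"x": 0, "y": 0, "z": 0, "ax": 0, "ay": 0, "az": 0}])

```text
time_s: 3.6
tool_pos: [0.6147, 0.0297, 0.0705]
tool_rot: [-180.0, -0.0, 128.0]
force: [0.6, 0.0, -0.2]
grip_width: 0.025
grasp_force: 0.0
```

Run:
```python
from h import *
a=env.read_camera('top');b=env.read_camera('scene')
cv2.imwrite('pics/c1.png',cv2.resize(np.hstack([crop('t',a,171,161,100,100,4,0),crop('s',b,226,180,100,100,4,0)]),(800,400)))
```

```text
(no output)
```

View pics/c1.png

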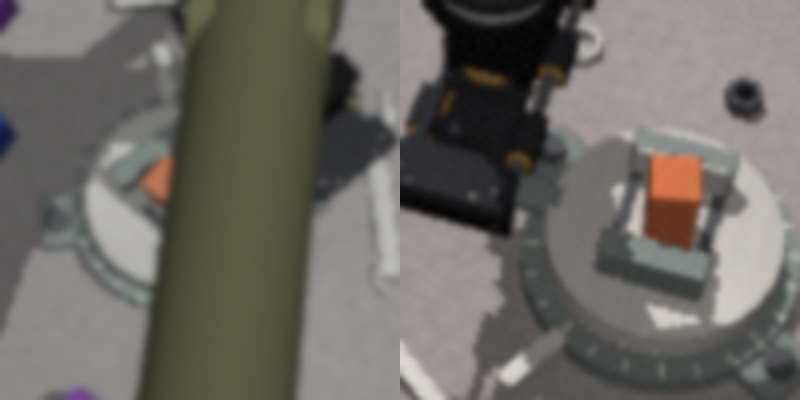

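The scene view shows the fingers caged round the knob at crop (520,160), with no contact force. Now I'll swing it round the arc.

Call:
jog_arm(motion=[{"x": 0.015, "y": 0.585, "z": 0, "ax": 0, "ay": 0, "az": -3}, {"x": 0.015, "y": 0.585, "z": 0, "ax": 0, "ay": 0, "az": -3}, {"x": 0.015, "y": 0.585, "z": 0, "ax": 0, "ay": 0, "az": -3}, {"x": 0.015, "y": 0.585, "z": 0, "ax": 0, "ay": 0, "az": -3}, {"x": 0.015, "y": 0.585, "z": 0, "ax": 0, "ay": 0, "az": -3}])

```text
time_s: 4.2
tool_pos: [0.6355, 0.0511, 0.0705]
tool_rot: [180.0, -0.0, 143.1]
force: [-0.5, -0.1, 0.1]
grip_width: 0.0244
grasp_force: 0.0
```

Call:
jog_arm(motion=[{"x": 0.015, "y": 0.585, "z": 0, "ax": 0, "ay": 0, "az": -3}, {"x": 0.015, "y": 0.585, "z": 0, "ax": 0, "ay": 0, "az": -3}, {"x": 0.015, "y": 0.585, "z": 0, "ax": 0, "ay": 0, "az": -3}, {"x": 0.015, "y": 0.585, "z": 0, "ax": 0, "ay": 0, "az": -3}, {"x": 0.015, "y": 0.585, "z": 0, "ax": 0, "ay": 0, "az": -3}])

```text
time_s: 4.7
tool_pos: [0.6497, 0.0765, 0.0704]
tool_rot: [180.0, -0.0, 158.1]
force: [-0.5, -0.5, 0.9]
grip_width: 0.0242
grasp_force: 0.0
```

Run:
```python
from h import *
b=env.read_camera('scene');print(env.get_obs()['force'])
cv2.imwrite('pics/c2.png',crop('s',b,226,180,110,110,4,0))
```

```text
[-0.33390244  1.2088203   1.67826061]
```

View pics/c2.png

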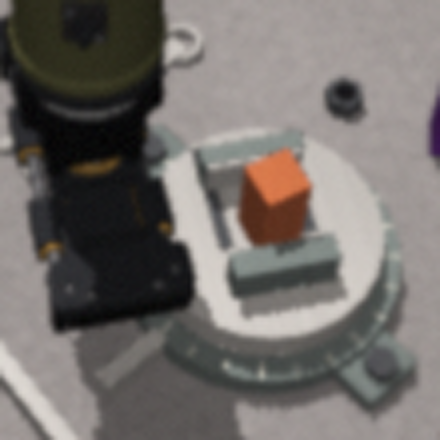

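The crop shows the jaws and the blank (crop 275,195) turned along with the gripper, and the blank still standing. I'll continue with 5 calls, 75° more.

Call:
jog_arm(motion=[{"x": 0.015, "y": 0.585, "z": 0, "ax": 0, "ay": 0, "az": -3}, {"x": 0.015, "y": 0.585, "z": 0, "ax": 0, "ay": 0, "az": -3}, {"x": 0.015, "y": 0.585, "z": 0, "ax": 0, "ay": 0, "az": -3}, {"x": 0.015, "y": 0.585, "z": 0, "ax": 0, "ay": 0, "az": -3}, {"x": 0.015, "y": 0.585, "z": 0, "ax": 0, "ay": 0, "az": -3}])

```text
time_s: 5.25
tool_pos: [0.6568, 0.1044, 0.0704]
tool_rot: [180.0, -0.0, 173.0]
force: [0.0, -0.9, -0.5]
grip_width: 0.0247
grasp_force: 0.0
```

Call:
jog_arm(motion=[{"x": 0.015, "y": 0.585, "z": 0, "ax": 0, "ay": 0, "az": -3}, {"x": 0.015, "y": 0.585, "z": 0, "ax": 0, "ay": 0, "az": -3}, {"x": 0.015, "y": 0.585, "z": 0, "ax": 0, "ay": 0, "az": -3}, {"x": 0.015, "y": 0.585, "z": 0, "ax": 0, "ay": 0, "az": -3}, {"x": 0.015, "y": 0.585, "z": 0, "ax": 0, "ay": 0, "az": -3}])

```text
time_s: 5.75
tool_pos: [0.6564, 0.1333, 0.0704]
tool_rot: [180.0, -0.0, -172.0]
force: [0.4, -0.0, 0.3]
grip_width: 0.0247
grasp_force: 0.0
```

Call:
jog_arm(motion=[{"x": 0.015, "y": 0.585, "z": 0, "ax": 0, "ay": 0, "az": -3}, {"x": 0.015, "y": 0.585, "z": 0, "ax": 0, "ay": 0, "az": -3}, {"x": 0.015, "y": 0.585, "z": 0, "ax": 0, "ay": 0, "az": -3}, {"x": 0.015, "y": 0.585, "z": 0, "ax": 0, "ay": 0, "az": -3}, {"x": 0.015, "y": 0.585, "z": 0, "ax": 0, "ay": 0, "az": -3}])

```text
time_s: 6.25
tool_pos: [0.6485, 0.1613, 0.0703]
tool_rot: [180.0, -0.0, -157.0]
force: [0.0, 0.0, -0.0]
grip_width: 0.0242
grasp_force: 0.0
```

Call:
jog_arm(motion=[{"x": 0.015, "y": 0.585, "z": 0, "ax": 0, "ay": 0, "az": -3}, {"x": 0.015, "y": 0.585, "z": 0, "ax": 0, "ay": 0, "az": -3}, {"x": 0.015, "y": 0.585, "z": 0, "ax": 0, "ay": 0, "az": -3}, {"x": 0.015, "y": 0.585, "z": 0, "ax": 0, "ay": 0, "az": -3}, {"x": 0.015, "y": 0.585, "z": 0, "ax": 0, "ay": 0, "az": -3}])

```text
time_s: 6.75
tool_pos: [0.6336, 0.1864, 0.0703]
tool_rot: [180.0, -0.0, -142.0]
force: [0.5, 1.1, 0.4]
grip_width: 0.0242
grasp_force: 0.0
```

Call:
jog_arm(motion=[{"x": 0.015, "y": 0.585, "z": 0, "ax": 0, "ay": 0, "az": -3}, {"x": 0.015, "y": 0.585, "z": 0, "ax": 0, "ay": 0, "az": -3}, {"x": 0.015, "y": 0.585, "z": 0, "ax": 0, "ay": 0, "az": -3}, {"x": 0.015, "y": 0.585, "z": 0, "ax": 0, "ay": 0, "az": -3}, {"x": 0.015, "y": 0.585, "z": 0, "ax": 0, "ay": 0, "az": -3}])

```text
time_s: 7.25
tool_pos: [0.6127, 0.2069, 0.0702]
tool_rot: [180.0, -0.0, -127.0]
force: [1.2, 0.4, 0.5]
grip_width: 0.0245
grasp_force: 0.0
```

Call:
jog_arm(motion=[{"x": 0, "y": 0, "z": 0, "ax": 0, "ay": 0, "az": 0}, {"x": 0, "y": 0, "z": 0, "ax": 0, "ay": 0, "az": 0}, {"x": 0, "y": 0, "z": 0, "ax": 0, "ay": 0, "az": 0}, {"x": 0, "y": 0, "z": 0, "ax": 0, "ay": 0, "az": 0}, {"x": 0, "y": 0, "z": 0, "ax": 0, "ay": 0, "az": 0}])

```text
time_s: 7.75
tool_pos: [0.6135, 0.2068, 0.0706]
tool_rot: [-180.0, 0.0, -127.0]
force: [-0.5, 0.1, -0.6]
grip_width: 0.024
grasp_force: 0.0
```

Call:
jog_arm(motion=[{"x": 0, "y": 0, "z": 0, "ax": 0, "ay": 0, "az": 0}, {"x": 0, "y": 0, "z": 0, "ax": 0, "ay": 0, "az": 0}, {"x": 0, "y": 0, "z": -2, "ax": 0, "ay": 0, "az": 0}, {"x": 0, "y": 0, "z": -4, "ax": 0, "ay": 0, "az": 0}, {"x": 0, "y": 0, "z": -5, "ax": 0, "ay": 0, "az": 0}], claw=1)

```text
time_s: 8.25
tool_pos: [0.6117, 0.2065, 0.1794]
tool_rot: [179.9, -0.2, -127.0]
force: [1.3, 0.4, -0.3]
grip_width: 0.0559
grasp_force: 0.0
```

Call:
jog_arm(motion=[{"x": 0, "y": 0, "z": -4, "ax": 0, "ay": 0, "az": 0}, {"x": -1, "y": 4, "z": 0, "ax": 0, "ay": 0, "az": 0}, {"x": -1, "y": 4.5, "z": 0, "ax": 0, "ay": 0, "az": 0}, {"x": -1, "y": 4.5, "z": 0, "ax": 0, "ay": 0, "az": 0}, {"x": -1, "y": 4.5, "z": 0, "ax": 0, "ay": 0, "az": 0}])

```text
time_s: 8.75
tool_pos: [0.4964, 0.3454, 0.2209]
tool_rot: [-180.0, 0.0, -127.0]
force: [0.0, 1.1, -0.3]
grip_width: 0.0861
grasp_force: 0.0
```

Call:
jog_arm(motion=[{"x": -1, "y": 4, "z": 0, "ax": 0, "ay": 0, "az": 0}, {"x": -1, "y": 4, "z": 0, "ax": 0, "ay": 0, "az": 0}, {"x": 0, "y": 0, "z": 0, "ax": 0, "ay": 0, "az": 0}, {"x": 0, "y": 0, "z": 0, "ax": 0, "ay": 0, "az": 0}, {"x": 0, "y": 0, "z": 0, "ax": 0, "ay": 0, "az": 0}])

```text
time_s: 9.25
tool_pos: [0.4469, 0.4071, 0.2206]
tool_rot: [-179.9, -0.0, -127.1]
force: [1.6, -1.2, -0.2]
grip_width: 0.0869
grasp_force: 0.0
```

Run:
```python
from h import *
a=env.read_camera('top');b=env.read_camera('scene')
cv2.imwrite('pics/top2.png',a[:,:,::-1]);cv2.imwrite('pics/scene2.png',b[:,:,::-1])
cv2.imwrite('pics/c3.png',np.hstack([crop('t',a,171,161,80,100,5,0),crop('s',b,246,190,80,100,5,0)]))
```

```text
(no output)
```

View pics/c3.png

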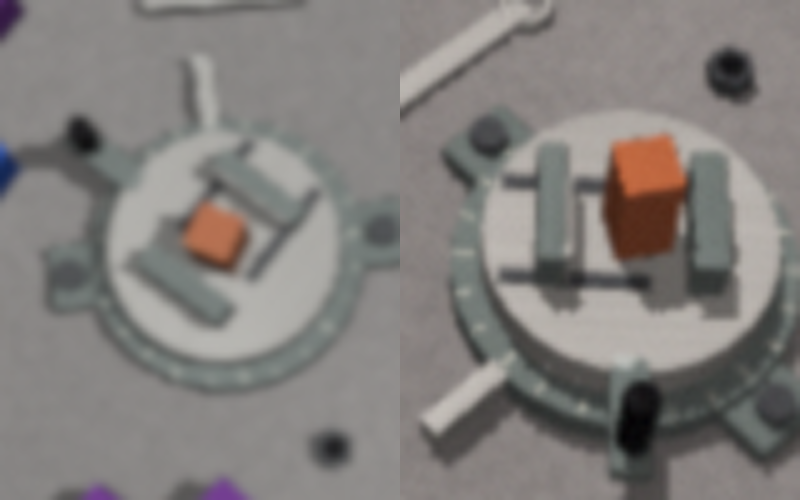

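The vise has turned. The knob is at top crop (85,128) on the left of the fin, and the sliding jaw at crop (255,187) is on the far right side. The blank at crop (215,233) is standing, nearly square. Now I'll measure angles.

Run:
```python
from h import *
T=lambda u,v:(171+(u+.5)/5-.5,161+(v+.5)/5-.5)
S=lambda u,v:(246+(u-400+.5)/5-.5,190+(v+.5)/5-.5)
ax=np.array([.545,.117])
def f(n,M,nm,u,v,z):
    p=onz(n,*M(u,v),z)[:2]; d=p-ax; print(n,nm,np.round(p,4),'r %.4f ang %.1f'%(np.hypot(*d),np.degrees(np.arctan2(d[1],d[0])))); return p
ang=lambda a,b:round(float(np.degrees(np.arctan2(*(b-a)[::-1]))),1)
k=f('top',T,'knob',83,125,.1); f('scene',S,'knob',641,393,.1)
f('top',T,'fintip',197,60,.022);f('top',T,'lugL',68,275,.022);f('top',T,'lugR',380,228,.022)
c=[f('top',T,'b',*q,.115) for q in((185,236),(204,205),(247,228),(231,260))]
print('edges',[ang(c[i],c[(i+1)%4]) for i in range(4)],np.mean(c,0))
c=[f('scene',S,'b',*q,.115) for q in((612,146),(668,135),(685,182),(627,192))]
print('edges',[ang(c[i],c[(i+1)%4]) for i in range(4)],np.mean(c,0))
a=f('top',T,'jawback far edge L',228,148,.081);b=f('top',T,'R',305,205,.081);print(ang(a,b))
a=f('top',T,'jaw face L',205,168,.081);b=f('top',T,'R',285,222,.081);print(ang(a,b))
a=f('scene',S,'jawback',538,145,.081);b=f('scene',S,'R',540,245,.081);print(ang(a,b),(a+b)/2)
a=f('scene',S,'fix face',690,155,.081);b=f('scene',S,'',690,262,.081);print(ang(a,b),(a+b)/2)
```

```text
top knob [0.6147 0.2012] r 0.1093 ang 50.4
scene knob [0.6128 0.2047] r 0.1108 ang 52.3
top fintip [0.6756 0.1376] r 0.1322 ang 9.0
top lugL [0.5321 0.2207] r 0.1045 ang 97.1
top lugR [0.5612 0.0169] r 0.1014 ang -80.8
top b [0.5407 0.1348] r 0.0183 ang 103.6
top b [0.56   0.1233] r 0.0162 ang 22.7
top b [0.5453 0.0967] r 0.0203 ang -89.1
top b [0.5255 0.1064] r 0.0222 ang -151.6
edges [-30.9, -118.9, 153.9, 61.8] [0.54285726 0.11529726]
scene b [0.5523 0.1015] r 0.0172 ang -64.8
scene b [0.5265 0.1114] r 0.0193 ang -163.1
scene b [0.536  0.1363] r 0.0213 ang 115.1
scene b [0.5618 0.1255] r 0.0188 ang 26.8
edges [159.0, 69.1, -22.8, -111.5] [0.54413687 0.11865163]
top jawback far edge L [0.603  0.1116] r 0.0583 ang -5.3
top R [0.5658 0.0628] r 0.0581 ang -69.0
-127.3
top jaw face L [0.5903 0.1261] r 0.0462 ang 11.3
top R [0.555  0.0754] r 0.0428 ang -76.4
-124.8
scene jawback [0.5669 0.0651] r 0.0563 ang -67.1
scene R [0.599  0.1112] r 0.0543 ang -6.1
55.1 [0.58295104 0.08818085]
scene fix face [0.5081 0.1116] r 0.0373 ang -171.6
scene  [0.5454 0.1584] r 0.0414 ang 89.4
51.5 [0.52676635 0.13498386]
```

The vise is in the 45° detent: knob about 52.5° against the fin at about 8°. The blank yaw is about 65° (vise 53°) with its centre at about (0.5435, 0.117). The jaw back is at about -48 mm along the vise y axis. Next I'll go above the blank with the closing direction along the blank's flats (yaw 155°).

Call:
jog_arm(motion=[{"x": 2.48, "y": -3.6, "z": 0, "ax": 0, "ay": 0, "az": 0}, {"x": 2.48, "y": -3.6, "z": 0, "ax": 0, "ay": 0, "az": 0}, {"x": 2.48, "y": -3.6, "z": 0, "ax": 0, "ay": 0, "az": 0}, {"x": 2.48, "y": -3.6, "z": 0, "ax": 0, "ay": 0, "az": 0}, {"x": 2.48, "y": -3.6, "z": 0, "ax": 0, "ay": 0, "az": 0}], claw=1)

```text
time_s: 9.85
tool_pos: [0.5158, 0.1979, 0.2208]
tool_rot: [-180.0, 0.0, -127.1]
force: [0.6, -0.3, -0.0]
grip_width: 0.0871
grasp_force: 0.0
```

Call:
jog_arm(motion=[{"x": 2.48, "y": -3.6, "z": 0, "ax": 0, "ay": 0, "az": 0}, {"x": 2.48, "y": -3.6, "z": 0, "ax": 0, "ay": 0, "az": 0}, {"x": 0, "y": 0, "z": 0, "ax": 0, "ay": 0, "az": 7.8}, {"x": 0, "y": 0, "z": 0, "ax": 0, "ay": 0, "az": 7.8}, {"x": 0, "y": 0, "z": 0, "ax": 0, "ay": 0, "az": 7.8}])

```text
time_s: 10.35
tool_pos: [0.543, 0.116, 0.2207]
tool_rot: [-180.0, 0.0, -150.9]
force: [0.1, -0.2, 0.9]
grip_width: 0.0869
grasp_force: 0.0
```

Call:
jog_arm(motion=[{"x": 0, "y": 0, "z": 0, "ax": 0, "ay": 0, "az": 7.8}, {"x": 0, "y": 0, "z": 0, "ax": 0, "ay": 0, "az": 7.8}, {"x": 0, "y": 0, "z": 0, "ax": 0, "ay": 0, "az": 7.8}, {"x": 0, "y": 0, "z": 0, "ax": 0, "ay": 0, "az": 7.8}, {"x": 0, "y": 0, "z": 0, "ax": 0, "ay": 0, "az": 7.8}])

```text
time_s: 10.85
tool_pos: [0.5429, 0.1166, 0.2207]
tool_rot: [-180.0, 0.0, 170.1]
force: [-0.0, 0.3, 0.3]
grip_width: 0.0871
grasp_force: 0.0
```

Call:
jog_arm(motion=[{"x": 0, "y": 0, "z": 0, "ax": 0, "ay": 0, "az": 7.8}, {"x": 0, "y": 0, "z": 0, "ax": 0, "ay": 0, "az": 7.8}, {"x": 0, "y": 0, "z": 3, "ax": 0, "ay": 0, "az": 0}, {"x": 0, "y": 0, "z": 3, "ax": 0, "ay": 0, "az": 0}, {"x": 0, "y": 0, "z": 2.5, "ax": 0, "ay": 0, "az": 0}])

```text
time_s: 11.35
tool_pos: [0.5425, 0.1165, 0.1343]
tool_rot: [-180.0, -0.0, 154.9]
force: [0.5, -0.2, -0.3]
grip_width: 0.0868
grasp_force: 0.0
```

Call:
jog_arm(motion=[{"x": 0, "y": 0, "z": 0, "ax": 0, "ay": 0, "az": 0}, {"x": 0, "y": 0, "z": 0, "ax": 0, "ay": 0, "az": 0}, {"x": 0, "y": 0, "z": 0, "ax": 0, "ay": 0, "az": 0}, {"x": 0, "y": 0, "z": 0, "ax": 0, "ay": 0, "az": 0}, {"x": 0, "y": 0, "z": 0, "ax": 0, "ay": 0, "az": 0}])

```text
time_s: 11.85
tool_pos: [0.5433, 0.1183, 0.1368]
tool_rot: [179.9, 0.1, 155.0]
force: [-0.2, 0.4, 0.5]
grip_width: 0.0873
grasp_force: 0.0
```

Call:
jog_arm(motion=[{"x": 0, "y": 0, "z": 1, "ax": 0, "ay": 0, "az": 0}, {"x": 0, "y": 0, "z": 2, "ax": 0, "ay": 0, "az": 0}, {"x": 0, "y": 0, "z": 1.4, "ax": 0, "ay": 0, "az": 0}, {"x": 0, "y": 0, "z": 0.5, "ax": 0, "ay": 0, "az": 0}, {"x": 0, "y": 0, "z": 0, "ax": 0, "ay": 0, "az": 0}])

```text
time_s: 12.35
tool_pos: [0.5418, 0.1179, 0.0854]
tool_rot: [-179.9, -0.1, 155.0]
force: [0.1, 0.3, -0.9]
grip_width: 0.0869
grasp_force: 0.0
```

Call:
jog_arm(motion=[{"x": 0, "y": 0, "z": 0, "ax": 0, "ay": 0, "az": 0}, {"x": 0, "y": 0, "z": 0, "ax": 0, "ay": 0, "az": 0}, {"x": 0, "y": 0, "z": 0, "ax": 0, "ay": 0, "az": 0}, {"x": 0, "y": 0, "z": 0, "ax": 0, "ay": 0, "az": 0}, {"x": 0, "y": 0, "z": 0, "ax": 0, "ay": 0, "az": 0}], claw=-1, squeeze=6)

```text
time_s: 12.85
tool_pos: [0.5427, 0.1182, 0.0869]
tool_rot: [180.0, 0.0, 155.0]
force: [-0.5, 0.3, 0.9]
grip_width: 0.0549
grasp_force: 0.0
```

Call:
jog_arm(motion=[{"x": 0, "y": 0, "z": 0, "ax": 0, "ay": 0, "az": 0}, {"x": 0, "y": 0, "z": 0, "ax": 0, "ay": 0, "az": 0}, {"x": 0, "y": 0, "z": 0, "ax": 0, "ay": 0, "az": 0}, {"x": 0, "y": 0, "z": 0, "ax": 0, "ay": 0, "az": 0}, {"x": 0, "y": 0, "z": 0, "ax": 0, "ay": 0, "az": 0}])

```text
time_s: 13.35
tool_pos: [0.5426, 0.1183, 0.0866]
tool_rot: [180.0, 0.0, 155.0]
force: [-0.3, 0.7, -0.9]
grip_width: 0.03
grasp_force: 5.9
```

Call:
jog_arm(motion=[{"x": 0, "y": 0, "z": 0, "ax": 0, "ay": 0, "az": 0}, {"x": 0, "y": 0, "z": 0, "ax": 0, "ay": 0, "az": 0}, {"x": 0, "y": 0, "z": 0, "ax": 0, "ay": 0, "az": 0}, {"x": 0, "y": 0, "z": 0, "ax": 0, "ay": 0, "az": 0}, {"x": 0, "y": 0, "z": 0, "ax": 0, "ay": 0, "az": 0}])

```text
time_s: 13.85
tool_pos: [0.5426, 0.1182, 0.0866]
tool_rot: [180.0, 0.0, 155.0]
force: [1.3, 0.5, -0.8]
grip_width: 0.0303
grasp_force: 5.9
```

The blank is gripped flat, with a 30 mm opening. I'll turn it 12° square to the jaws and ease it toward the fixed jaw.

Call:
jog_arm(motion=[{"x": 0, "y": 0, "z": 0, "ax": 0, "ay": 0, "az": 2.4}, {"x": 0, "y": 0, "z": 0, "ax": 0, "ay": 0, "az": 2.4}, {"x": 0, "y": 0, "z": 0, "ax": 0, "ay": 0, "az": 2.4}, {"x": 0, "y": 0, "z": 0, "ax": 0, "ay": 0, "az": 2.4}, {"x": 0, "y": 0, "z": 0, "ax": 0, "ay": 0, "az": 2.4}])

```text
time_s: 14.35
tool_pos: [0.5425, 0.1175, 0.0866]
tool_rot: [-180.0, 0.0, 142.9]
force: [0.3, -1.1, -0.2]
grip_width: 0.0301
grasp_force: 5.9
```

Call:
jog_arm(motion=[{"x": 0.1, "y": 0, "z": 0, "ax": 0, "ay": 0, "az": 0}, {"x": 0.1, "y": 0, "z": 0, "ax": 0, "ay": 0, "az": 0}, {"x": 0.1, "y": 0, "z": 0, "ax": 0, "ay": 0, "az": 0}, {"x": 0.1, "y": 0, "z": 0, "ax": 0, "ay": 0, "az": 0}, {"x": 0.1, "y": 0, "z": 0, "ax": 0, "ay": 0, "az": 0}])

```text
time_s: 14.85
tool_pos: [0.5389, 0.1204, 0.0871]
tool_rot: [180.0, 0.1, 143.0]
force: [0.7, -4.0, 3.6]
grip_width: 0.0297
grasp_force: 6.0
```

Call:
jog_arm(motion=[{"x": 0.1, "y": 0, "z": 0, "ax": 0, "ay": 0, "az": 0}, {"x": 0.1, "y": 0, "z": 0, "ax": 0, "ay": 0, "az": 0}, {"x": 0, "y": 0, "z": 0, "ax": 0, "ay": 0, "az": 0}, {"x": 0, "y": 0, "z": 0, "ax": 0, "ay": 0, "az": 0}, {"x": 0, "y": 0, "z": 0, "ax": 0, "ay": 0, "az": 0}])

```text
time_s: 15.35
tool_pos: [0.537, 0.122, 0.087]
tool_rot: [-180.0, 0.0, 143.0]
force: [-0.3, -3.7, 5.9]
grip_width: 0.0298
grasp_force: 6.0
```

Run:
```python
from h import *
b=env.read_camera('scene'); cv2.imwrite('pics/scene3.png',b[:,:,::-1])
cv2.imwrite('pics/c4.png',crop('s',b,246,190,100,100,6,0))
```

```text
(no output)
```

View pics/c4.png

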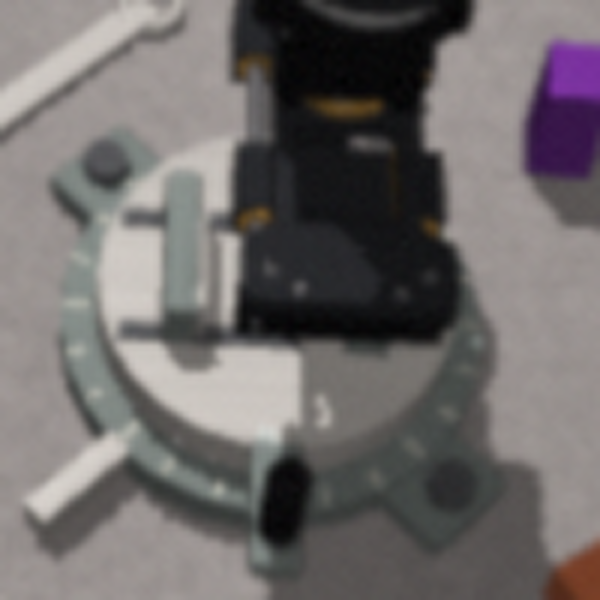

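Call:
jog_arm(motion=[{"x": 0, "y": 0, "z": 0, "ax": 0, "ay": 0, "az": 0}, {"x": 0, "y": 0, "z": 0, "ax": 0, "ay": 0, "az": 0}, {"x": 0, "y": 0, "z": 0, "ax": 0, "ay": 0, "az": 0}, {"x": 0, "y": 0, "z": 0, "ax": 0, "ay": 0, "az": 0}, {"x": 0, "y": 0, "z": 0, "ax": 0, "ay": 0, "az": 0}], claw=0.4)

```text
time_s: 15.9
tool_pos: [0.5367, 0.1227, 0.0863]
tool_rot: [-180.0, -0.0, 143.0]
force: [-0.0, -0.0, -0.1]
grip_width: 0.0578
grasp_force: 0.0
```

Call:
jog_arm(motion=[{"x": 0, "y": 0, "z": -1, "ax": 0, "ay": 0, "az": 0}, {"x": 0, "y": 0, "z": -3, "ax": 0, "ay": 0, "az": 0}, {"x": 0, "y": 0, "z": -3, "ax": 0, "ay": 0, "az": 0}, {"x": 0, "y": 0, "z": -1, "ax": 0, "ay": 0, "az": 0}, {"x": -2, "y": 0, "z": 0, "ax": 0, "ay": 0, "az": 0}])

```text
time_s: 16.4
tool_pos: [0.5531, 0.113, 0.1693]
tool_rot: [179.7, 0.0, 143.2]
force: [0.4, 0.3, -0.4]
grip_width: 0.0609
grasp_force: 0.0
```

Call:
jog_arm(motion=[{"x": -2, "y": 0.14, "z": 0, "ax": 0, "ay": 0, "az": 0}, {"x": -2, "y": 0, "z": 0, "ax": 0, "ay": 0, "az": 0}, {"x": -2, "y": 0, "z": 0, "ax": 0, "ay": 0, "az": 0}, {"x": 0, "y": 0, "z": 0, "ax": 0, "ay": 0, "az": 0}, {"x": 0, "y": 0, "z": 0, "ax": 0, "ay": 0, "az": 0}], claw=-1)

```text
time_s: 16.9
tool_pos: [0.6011, 0.0753, 0.1661]
tool_rot: [-180.0, -0.1, 143.0]
force: [-0.6, 0.0, 0.7]
grip_width: 0.0288
grasp_force: 0.0
```

Call:
jog_arm(motion=[{"x": 0, "y": 0, "z": 0, "ax": 0, "ay": 0, "az": 0}, {"x": 0, "y": 0, "z": 0, "ax": 0, "ay": 0, "az": 0}, {"x": 0, "y": 0, "z": 0, "ax": 0, "ay": 0, "az": 0}, {"x": 0, "y": 0, "z": 0, "ax": 0, "ay": 0, "az": 0}, {"x": 0, "y": 0, "z": 0, "ax": 0, "ay": 0, "az": 0}])

```text
time_s: 17.4
tool_pos: [0.6016, 0.0755, 0.1667]
tool_rot: [180.0, 0.0, 143.0]
force: [0.5, 0.6, 0.2]
grip_width: 0.0005
grasp_force: 0.0
```

Run:
```python
from h import *
b=env.read_camera('scene'); cv2.imwrite('pics/scene4.png',b[:,:,::-1])
cv2.imwrite('pics/c5.png',crop('s',b,246,190,100,100,6,0))
```

```text
(no output)
```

View pics/c5.png

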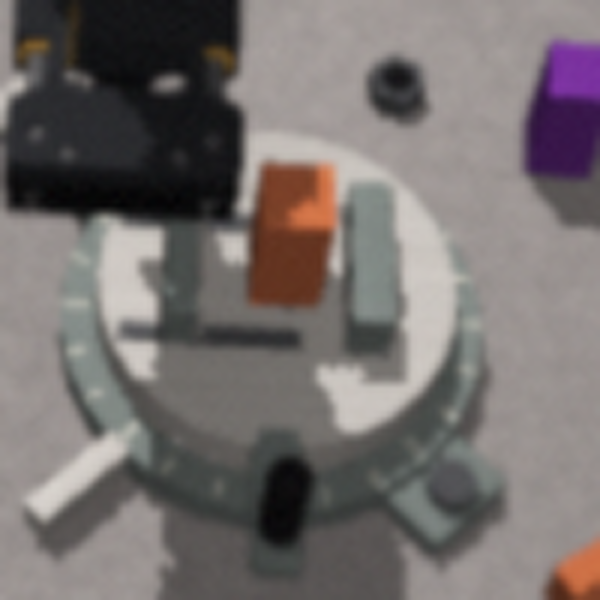

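The crop shows the blank upright at (290,230), its flats parallel to the jaws at (182,270) and (372,265), with the closed gripper behind the sliding jaw. I'll descend and push.

Call:
jog_arm(motion=[{"x": 0, "y": 0, "z": 2.5, "ax": 0, "ay": 0, "az": 0}, {"x": 0, "y": 0, "z": 3, "ax": 0, "ay": 0, "az": 0}, {"x": 0, "y": 0, "z": 3, "ax": 0, "ay": 0, "az": 0}, {"x": 0, "y": 0, "z": 1.6, "ax": 0, "ay": 0, "az": 0}, {"x": 0, "y": 0, "z": 0.5, "ax": 0, "ay": 0, "az": 0}])

```text
time_s: 17.95
tool_pos: [0.6003, 0.0751, 0.0586]
tool_rot: [-179.9, -0.1, 143.0]
force: [0.2, 1.1, 0.5]
grip_width: 0.0002
grasp_force: 0.0
```

Call:
jog_arm(motion=[{"x": 0.1, "y": 0, "z": 0, "ax": 0, "ay": 0, "az": 0}, {"x": 0.2, "y": 0, "z": 0, "ax": 0, "ay": 0, "az": 0}, {"x": 0.2, "y": 0, "z": 0, "ax": 0, "ay": 0, "az": 0}, {"x": 0.2, "y": 0, "z": 0, "ax": 0, "ay": 0, "az": 0}, {"x": 0.2, "y": 0, "z": 0, "ax": 0, "ay": 0, "az": 0}])

```text
time_s: 18.45
tool_pos: [0.5947, 0.081, 0.0613]
tool_rot: [179.9, 0.0, 143.0]
force: [-0.1, -0.7, -0.3]
grip_width: 0.0004
grasp_force: 0.0
```

Call:
jog_arm(motion=[{"x": 0.2, "y": 0, "z": 0, "ax": 0, "ay": 0, "az": 0}, {"x": 0.2, "y": 0, "z": 0, "ax": 0, "ay": 0, "az": 0}, {"x": 0.2, "y": 0, "z": 0, "ax": 0, "ay": 0, "az": 0}, {"x": 0.2, "y": 0, "z": 0, "ax": 0, "ay": 0, "az": 0}, {"x": 0.2, "y": 0, "z": 0, "ax": 0, "ay": 0, "az": 0}])

```text
time_s: 18.95
tool_pos: [0.5871, 0.0866, 0.0611]
tool_rot: [179.9, 0.1, 143.0]
force: [2.9, -2.4, -0.2]
grip_width: 0.0003
grasp_force: 1.9
```

Call:
jog_arm(motion=[{"x": 0.15, "y": 0, "z": 0, "ax": 0, "ay": 0, "az": 0}, {"x": 0.15, "y": 0, "z": 0, "ax": 0, "ay": 0, "az": 0}, {"x": 0.15, "y": 0, "z": 0, "ax": 0, "ay": 0, "az": 0}, {"x": 0.15, "y": 0, "z": 0, "ax": 0, "ay": 0, "az": 0}, {"x": 0.1, "y": 0, "z": 0, "ax": 0, "ay": 0, "az": 0}])

```text
time_s: 19.45
tool_pos: [0.5809, 0.0911, 0.0607]
tool_rot: [180.0, 0.0, 143.0]
force: [2.9, -1.0, 1.4]
grip_width: 0.0005
grasp_force: 1.8
```

Call:
jog_arm(motion=[{"x": 0.12, "y": 0, "z": 0, "ax": 0, "ay": 0, "az": 0}, {"x": 0.12, "y": 0, "z": 0, "ax": 0, "ay": 0, "az": 0}, {"x": 0.12, "y": 0, "z": 0, "ax": 0, "ay": 0, "az": 0}, {"x": 0.12, "y": 0, "z": 0, "ax": 0, "ay": 0, "az": 0}, {"x": 0.12, "y": 0, "z": 0, "ax": 0, "ay": 0, "az": 0}])

```text
time_s: 19.95
tool_pos: [0.5773, 0.0938, 0.0607]
tool_rot: [179.9, 0.1, 143.0]
force: [6.2, -2.2, 0.9]
grip_width: 0.0003
grasp_force: 3.4
```

Call:
jog_arm(motion=[{"x": 0.06, "y": 0, "z": 0, "ax": 0, "ay": 0, "az": 0}, {"x": 0.06, "y": 0, "z": 0, "ax": 0, "ay": 0, "az": 0}, {"x": 0.06, "y": 0, "z": 0, "ax": 0, "ay": 0, "az": 0}, {"x": 0.06, "y": 0, "z": 0, "ax": 0, "ay": 0, "az": 0}, {"x": 0.06, "y": 0, "z": 0, "ax": 0, "ay": 0, "az": 0}])

```text
time_s: 20.45
tool_pos: [0.5748, 0.0956, 0.0606]
tool_rot: [179.9, 0.1, 143.0]
force: [6.4, -2.4, -0.3]
grip_width: 0.0001
grasp_force: 3.3
```

Call:
jog_arm(motion=[{"x": 0.05, "y": 0, "z": 0, "ax": 0, "ay": 0, "az": 0}, {"x": 0.05, "y": 0, "z": 0, "ax": 0, "ay": 0, "az": 0}, {"x": 0.05, "y": 0, "z": 0, "ax": 0, "ay": 0, "az": 0}, {"x": 0.05, "y": 0, "z": 0, "ax": 0, "ay": 0, "az": 0}, {"x": 0.05, "y": 0, "z": 0, "ax": 0, "ay": 0, "az": 0}])

```text
time_s: 20.95
tool_pos: [0.5729, 0.0972, 0.0606]
tool_rot: [179.9, 0.1, 143.0]
force: [5.8, -2.2, 0.2]
grip_width: 0.0005
grasp_force: 3.3
```

Call:
jog_arm(motion=[{"x": 0.03, "y": 0, "z": 0, "ax": 0, "ay": 0, "az": 0}, {"x": 0.03, "y": 0, "z": 0, "ax": 0, "ay": 0, "az": 0}, {"x": 0.03, "y": 0, "z": 0, "ax": 0, "ay": 0, "az": 0}, {"x": 0.03, "y": 0, "z": 0, "ax": 0, "ay": 0, "az": 0}, {"x": 0.03, "y": 0, "z": 0, "ax": 0, "ay": 0, "az": 0}])

```text
time_s: 21.45
tool_pos: [0.5717, 0.0981, 0.0606]
tool_rot: [179.9, 0.1, 143.0]
force: [6.6, -2.8, -1.0]
grip_width: 0.0002
grasp_force: 3.3
```

Call:
jog_arm(motion=[{"x": 0.03, "y": 0, "z": 0, "ax": 0, "ay": 0, "az": 0}, {"x": 0.03, "y": 0, "z": 0, "ax": 0, "ay": 0, "az": 0}, {"x": 0.03, "y": 0, "z": 0, "ax": 0, "ay": 0, "az": 0}, {"x": 0.02, "y": 0, "z": 0, "ax": 0, "ay": 0, "az": 0}, {"x": 0.02, "y": 0, "z": 0, "ax": 0, "ay": 0, "az": 0}])

```text
time_s: 21.95
tool_pos: [0.5709, 0.0986, 0.0607]
tool_rot: [179.9, 0.2, 143.0]
force: [6.8, -3.1, -1.3]
grip_width: 0.0006
grasp_force: 3.9
```

Call:
jog_arm(motion=[{"x": 0.03, "y": 0, "z": 0, "ax": 0, "ay": 0, "az": 0}, {"x": 0.03, "y": 0, "z": 0, "ax": 0, "ay": 0, "az": 0}, {"x": 0.02, "y": 0, "z": 0, "ax": 0, "ay": 0, "az": 0}, {"x": 0.02, "y": 0, "z": 0, "ax": 0, "ay": 0, "az": 0}, {"x": 0.02, "y": 0, "z": 0, "ax": 0, "ay": 0, "az": 0}])

```text
time_s: 22.45
tool_pos: [0.5709, 0.0987, 0.0607]
tool_rot: [179.9, 0.3, 142.9]
force: [10.3, -3.3, -3.4]
grip_width: 0.0004
grasp_force: 5.1
```

Call:
jog_arm(motion=[{"x": 0.05, "y": 0, "z": 0, "ax": 0, "ay": 0, "az": 0}, {"x": 0.05, "y": 0, "z": 0, "ax": 0, "ay": 0, "az": 0}, {"x": 0.05, "y": 0, "z": 0, "ax": 0, "ay": 0, "az": 0}, {"x": 0.05, "y": 0, "z": 0, "ax": 0, "ay": 0, "az": 0}, {"x": 0, "y": 0, "z": 0, "ax": 0, "ay": 0, "az": 0}])

```text
time_s: 22.95
tool_pos: [0.5709, 0.0987, 0.0607]
tool_rot: [179.8, 0.5, 142.9]
force: [13.2, -4.7, -5.5]
grip_width: 0.0007
grasp_force: 7.0
```

Call:
jog_arm(motion=[{"x": 0.05, "y": 0, "z": 0, "ax": 0, "ay": 0, "az": 0}, {"x": 0.05, "y": 0, "z": 0, "ax": 0, "ay": 0, "az": 0}, {"x": 0.05, "y": 0, "z": 0, "ax": 0, "ay": 0, "az": 0}, {"x": 0, "y": 0, "z": 0, "ax": 0, "ay": 0, "az": 0}, {"x": 0, "y": 0, "z": 0, "ax": 0, "ay": 0, "az": 0}])

```text
time_s: 23.45
tool_pos: [0.5709, 0.0986, 0.0608]
tool_rot: [179.8, 0.6, 142.8]
force: [15.8, -5.7, -7.4]
grip_width: 0.0006
grasp_force: 8.5
```

Call:
jog_arm(motion=[{"x": -0.2, "y": 0, "z": 0, "ax": 0, "ay": 0, "az": 0}, {"x": -0.3, "y": 0, "z": 0, "ax": 0, "ay": 0, "az": 0}, {"x": -0.5, "y": 0, "z": 0, "ax": 0, "ay": 0, "az": 0}, {"x": -1, "y": 0, "z": 0, "ax": 0, "ay": 0, "az": 0}, {"x": -1.5, "y": 0, "z": 0, "ax": 0, "ay": 0, "az": 0}])

```text
time_s: 23.95
tool_pos: [0.5925, 0.082, 0.0597]
tool_rot: [-179.9, -0.2, 143.1]
force: [-0.1, 0.9, -0.2]
grip_width: 0.0006
grasp_force: 0.0
```

Call:
jog_arm(motion=[{"x": 0, "y": 0, "z": -4, "ax": 0, "ay": 0, "az": 0}, {"x": 0, "y": 0, "z": -5, "ax": 0, "ay": 0, "az": 0}, {"x": 0, "y": 0, "z": -5, "ax": 0, "ay": 0, "az": 0}, {"x": -4.5, "y": -1, "z": 0, "ax": 0, "ay": 0, "az": 0}, {"x": -4.5, "y": -1, "z": 0, "ax": 0, "ay": 0, "az": 0}])

```text
time_s: 24.45
tool_pos: [0.6554, 0.0118, 0.2033]
tool_rot: [179.8, 0.1, 143.2]
force: [-0.2, -1.2, -0.0]
grip_width: 0.0008
grasp_force: 0.0
```

Call:
jog_arm(motion=[{"x": -4.5, "y": -1, "z": 0, "ax": 0, "ay": 0, "az": 0}, {"x": -4.5, "y": -1, "z": 0, "ax": 0, "ay": 0, "az": 0}, {"x": -3, "y": -1, "z": 0, "ax": 0, "ay": 0, "az": 0}, {"x": 0, "y": 0, "z": 0, "ax": 0, "ay": 0, "az": 0}, {"x": 0, "y": 0, "z": 0, "ax": 0, "ay": 0, "az": 0}])

```text
time_s: 24.95
tool_pos: [0.731, -0.0866, 0.1992]
tool_rot: [-179.9, -0.1, 142.9]
force: [-0.4, 0.6, -0.5]
grip_width: 0.0006
grasp_force: 0.0
```

Run:
```python
from h import *
a=env.read_camera('top');b=env.read_camera('scene')
cv2.imwrite('pics/top5.png',a[:,:,::-1]);cv2.imwrite('pics/scene5.png',b[:,:,::-1])
cv2.imwrite('pics/c6.png',np.hstack([crop('t',a,171,161,80,100,5,0),crop('s',b,246,190,80,100,5,0)]))
```

```text
(no output)
```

View pics/c6.png

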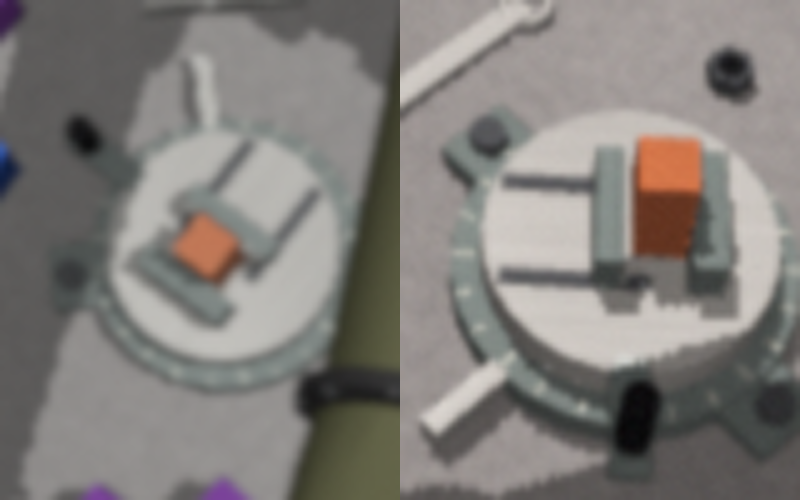

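The vise sits at 45° and the blank is standing square between the jaws. There may be a thin light strip at scene crop (630,220) between the sliding jaw and the blank. I'll check it numerically.

Run:
```python
from h import *
b=cv2.imread('pics/scene5.png')
for r in (224,230,234,238): print(r,[tuple(int(k) for k in b[r,c]) for c in range(284,300)])
b0=cv2.imread('pics/scene2.png')
print('old234',[tuple(int(k) for k in b0[234,c]) for c in range(270,290)])
ax=np.array([.546,.117]); 
# predicted pixel columns at x_v=0 for edges if nipped
ex=np.array([np.cos(np.radians(53)),np.sin(np.radians(53))]);ey=np.array([-ex[1],ex[0]])
for nm,x,y,z in [('jaw top back',0,-20,.081),('jaw top face',0,-3,.081),('blank -y at jawtop',0,-3,.081),('blank -y top',0,-3,.115),('blank +y top',0,27,.115),('fix back top',0,45,.081),('fix face end top',30,27,.081),('jaw back end top',-33,-20,.081),('jaw face end',33,-3,.081),('jaw back end',33,-20,.081)]:
    p=ax+(x*ex+y*ey)/1000; print(nm,np.round(proj('scene',[*p,z]),1),np.round(proj('top',[*p,z]),1))
for n in ('scene','top'):
    im=cv2.imread(f'pics/{n}5.png');m=cv2.inRange(cv2.cvtColor(im,cv2.COLOR_BGR2HSV),(3,110,100),(18,255,255))
    k,l,st,c=cv2.connectedComponentsWithStats(m)
    for i in range(1,k):
        if st[i,4]>60: print(n,st[i],np.round(c[i],1))
```

```text
224 [(138, 142, 144), (119, 123, 119), (132, 137, 129), (139, 143, 136), (139, 144, 135), (138, 143, 134), (145, 150, 146), (161, 167, 174), (107, 118, 141), (58, 82, 142), (68, 109, 199), (74, 119, 213), (75, 119, 213), (73, 117, 212), (73, 119, 214), (75, 120, 214)]
230 [(127, 131, 131), (123, 128, 121), (137, 140, 133), (139, 144, 134), (137, 141, 133), (136, 138, 132), (144, 148, 144), (164, 170, 176), (106, 116, 139), (47, 63, 105), (35, 54, 103), (32, 51, 101), (32, 52, 100), (35, 53, 102), (31, 51, 99), (35, 54, 103)]
234 [(129, 133, 133), (125, 128, 122), (136, 140, 131), (139, 143, 134), (138, 143, 134), (134, 138, 130), (144, 148, 146), (162, 168, 177), (105, 116, 141), (48, 65, 107), (35, 55, 101), (34, 53, 101), (31, 51, 98), (32, 53, 100), (32, 51, 100), (31, 52, 100)]
238 [(129, 134, 134), (126, 131, 124), (138, 142, 134), (138, 142, 133), (136, 141, 133), (132, 137, 129), (143, 148, 146), (164, 170, 177), (106, 119, 143), (47, 65, 108), (33, 52, 99), (32, 52, 98), (32, 51, 99), (32, 51, 99), (31, 52, 99), (32, 50, 97)]
old234 [(173, 179, 185), (173, 179, 184), (158, 16
[... 302 characters left out ...]
[284.5 229.2] [218.2 202.9]
jaw top face [291.5 229.5] [214.9 207.2]
blank -y at jawtop [291.5 229.5] [214.9 207.2]
blank -y top [292.9 222.1] [214.  205.3]
blank +y top [305.7 222.7] [208.1 213. ]
fix back top [311.3 230.5] [205.7 219.3]
fix face end top [304.3 241. ] [201.6 209.2]
jaw back end top [284.5 217.7] [226.6 209.1]
jaw face end [291.6 241.6] [206.6 201.1]
jaw back end [284.5 241.2] [209.9 196.8]
scene [460   1  48  24 615] [483.7  12.4]
scene [453  25  59  40 475] [481.5  42.1]
scene [187  86  49  24 278] [211.4  97.7]
scene [293 218  13  23 221] [298.5 226.7]
scene [339 272  28  23 330] [352.2 283.2]
top [207 204  11  13  98] [212.  210.4]
top [158 218  10  20 161] [162.7 227.2]
```

Run:
```python
import cv2,numpy as np
a=cv2.imread('pics/scene2.png')[210:255,262:318];b=cv2.imread('pics/scene5.png')[210:255,262:318];t=cv2.imread('pics/top5.png')[192:230,192:230]
f=lambda i,w,h:cv2.resize(i,(w,h),interpolation=cv2.INTER_LANCZOS4)
cv2.imwrite('pics/c7.png',np.hstack([f(a,280,360)[:, :],f(b,280,360),f(t,240,360)]))
```

```text
(no output)
```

View pics/c7.png

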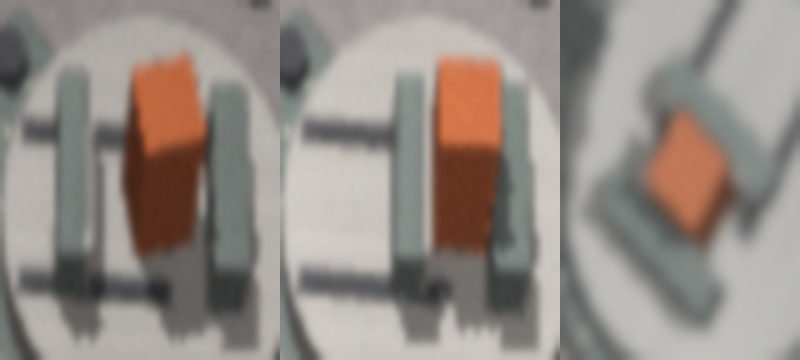

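The middle crop shows the blank standing parallel to both jaws, with a light strip at (429,150). It looks like the jaw's face plate, since a similar strip shows on the open jaw at left. The earlier hard stop says nipped, but I'll confirm there is no play with a second light push and see where contact begins.

Call:
jog_arm(motion=[{"x": 4.2, "y": 1, "z": 0, "ax": 0, "ay": 0, "az": 0}, {"x": 4.2, "y": 1, "z": 0, "ax": 0, "ay": 0, "az": 0}, {"x": 4.2, "y": 1, "z": 0, "ax": 0, "ay": 0, "az": 0}, {"x": 4.2, "y": 1, "z": 0, "ax": 0, "ay": 0, "az": 0}, {"x": 4.2, "y": 1, "z": 0, "ax": 0, "ay": 0, "az": 0}])

```text
time_s: 25.55
tool_pos: [0.5916, 0.0845, 0.201]
tool_rot: [179.9, -0.0, 143.2]
force: [1.4, 0.2, 0.2]
grip_width: 0.0004
grasp_force: 0.0
```

Call:
jog_arm(motion=[{"x": 0, "y": 0, "z": 0, "ax": 0, "ay": 0, "az": 0}, {"x": 0, "y": 0, "z": 4, "ax": 0, "ay": 0, "az": 0}, {"x": 0, "y": 0, "z": 5, "ax": 0, "ay": 0, "az": 0}, {"x": 0, "y": 0, "z": 4, "ax": 0, "ay": 0, "az": 0}, {"x": 0, "y": 0, "z": 0.9, "ax": 0, "ay": 0, "az": 0}])

```text
time_s: 26.05
tool_pos: [0.5893, 0.082, 0.0571]
tool_rot: [-179.7, -0.3, 143.1]
force: [0.1, 0.3, -0.2]
grip_width: 0.0005
grasp_force: 0.0
```

Call:
jog_arm(motion=[{"x": 0.4, "y": 0, "z": 0, "ax": 0, "ay": 0, "az": 0}, {"x": 0.5, "y": 0, "z": 0, "ax": 0, "ay": 0, "az": 0}, {"x": 0.5, "y": 0, "z": 0, "ax": 0, "ay": 0, "az": 0}, {"x": 0.5, "y": 0, "z": 0, "ax": 0, "ay": 0, "az": 0}, {"x": 0.3, "y": 0, "z": 0, "ax": 0, "ay": 0, "az": 0}])

```text
time_s: 26.55
tool_pos: [0.5764, 0.0954, 0.0629]
tool_rot: [179.9, 0.0, 143.0]
force: [-0.4, -0.2, -0.5]
grip_width: 0.0005
grasp_force: 0.0
```

Call:
jog_arm(motion=[{"x": 0.15, "y": 0, "z": 0, "ax": 0, "ay": 0, "az": 0}, {"x": 0.1, "y": 0, "z": 0, "ax": 0, "ay": 0, "az": 0}, {"x": 0.1, "y": 0, "z": 0, "ax": 0, "ay": 0, "az": 0}, {"x": 0, "y": 0, "z": 0, "ax": 0, "ay": 0, "az": 0}, {"x": 0, "y": 0, "z": 0, "ax": 0, "ay": 0, "az": 0}])

```text
time_s: 27.05
tool_pos: [0.5734, 0.0965, 0.0615]
tool_rot: [-180.0, 0.0, 143.0]
force: [0.4, -0.1, -1.1]
grip_width: 0.0008
grasp_force: 0.0
```

Call:
jog_arm(motion=[{"x": 0.06, "y": 0, "z": 0, "ax": 0, "ay": 0, "az": 0}, {"x": 0.06, "y": 0, "z": 0, "ax": 0, "ay": 0, "az": 0}, {"x": 0.04, "y": 0, "z": 0, "ax": 0, "ay": 0, "az": 0}, {"x": 0, "y": 0, "z": 0, "ax": 0, "ay": 0, "az": 0}, {"x": 0, "y": 0, "z": 0, "ax": 0, "ay": 0, "az": 0}])

```text
time_s: 27.55
tool_pos: [0.5721, 0.0976, 0.0616]
tool_rot: [180.0, 0.0, 143.0]
force: [-0.0, 0.2, -0.2]
grip_width: 0.0004
grasp_force: 0.0
```

Call:
jog_arm(motion=[{"x": 0.05, "y": 0, "z": 0, "ax": 0, "ay": 0, "az": 0}, {"x": 0.05, "y": 0, "z": 0, "ax": 0, "ay": 0, "az": 0}, {"x": 0.05, "y": 0, "z": 0, "ax": 0, "ay": 0, "az": 0}, {"x": 0, "y": 0, "z": 0, "ax": 0, "ay": 0, "az": 0}, {"x": 0, "y": 0, "z": 0, "ax": 0, "ay": 0, "az": 0}])

```text
time_s: 28.05
tool_pos: [0.5709, 0.0985, 0.0616]
tool_rot: [180.0, 0.0, 143.0]
force: [-0.2, -0.0, -0.3]
grip_width: 0.0003
grasp_force: 0.3
```

Call:
jog_arm(motion=[{"x": 0.06, "y": 0, "z": 0, "ax": 0, "ay": 0, "az": 0}, {"x": 0.06, "y": 0, "z": 0, "ax": 0, "ay": 0, "az": 0}, {"x": 0.06, "y": 0, "z": 0, "ax": 0, "ay": 0, "az": 0}, {"x": 0.06, "y": 0, "z": 0, "ax": 0, "ay": 0, "az": 0}, {"x": 0.06, "y": 0, "z": 0, "ax": 0, "ay": 0, "az": 0}])

```text
time_s: 28.55
tool_pos: [0.5709, 0.0985, 0.0618]
tool_rot: [179.9, 0.3, 142.9]
force: [7.6, -4.4, -6.2]
grip_width: 0.0004
grasp_force: 4.5
```

Call:
jog_arm(motion=[{"x": 0.06, "y": 0, "z": 0, "ax": 0, "ay": 0, "az": 0}, {"x": 0.06, "y": 0, "z": 0, "ax": 0, "ay": 0, "az": 0}, {"x": 0.06, "y": 0, "z": 0, "ax": 0, "ay": 0, "az": 0}, {"x": 0, "y": 0, "z": 0, "ax": 0, "ay": 0, "az": 0}, {"x": 0, "y": 0, "z": 0, "ax": 0, "ay": 0, "az": 0}])

```text
time_s: 29.05
tool_pos: [0.5708, 0.0985, 0.0618]
tool_rot: [179.9, 0.5, 142.9]
force: [11.0, -5.1, -7.9]
grip_width: 0.0003
grasp_force: 5.8
```

The jaw doesn't move at all under 12 N, so the blank is nipped with no play. I'll back off, lift clear and hand in.

Call:
jog_arm(motion=[{"x": -0.3, "y": 0, "z": 0, "ax": 0, "ay": 0, "az": 0}, {"x": -0.4, "y": 0, "z": 0, "ax": 0, "ay": 0, "az": 0}, {"x": -0.5, "y": 0, "z": 0, "ax": 0, "ay": 0, "az": 0}, {"x": -1, "y": 0, "z": 0, "ax": 0, "ay": 0, "az": 0}, {"x": -1.5, "y": 0, "z": 0, "ax": 0, "ay": 0, "az": 0}])

```text
time_s: 29.55
tool_pos: [0.5967, 0.0796, 0.0616]
tool_rot: [180.0, -0.1, 143.1]
force: [0.6, -0.1, 0.5]
grip_width: 0.0005
grasp_force: 0.0
```

Call:
jog_arm(motion=[{"x": 0, "y": 0, "z": -4, "ax": 0, "ay": 0, "az": 0}, {"x": 0, "y": 0, "z": -5, "ax": 0, "ay": 0, "az": 0}, {"x": 0, "y": 0, "z": -5, "ax": 0, "ay": 0, "az": 0}, {"x": -4.5, "y": -1, "z": 0, "ax": 0, "ay": 0, "az": 0}, {"x": -4.5, "y": -1, "z": 0, "ax": 0, "ay": 0, "az": 0}])

```text
time_s: 30.05
tool_pos: [0.6589, 0.0094, 0.2049]
tool_rot: [179.7, 0.2, 143.2]
force: [0.5, -0.1, 0.2]
grip_width: 0.0006
grasp_force: 0.0
```

Call:
jog_arm(motion=[{"x": -4.5, "y": -1, "z": 0, "ax": 0, "ay": 0, "az": 0}, {"x": -4.5, "y": -1, "z": 0, "ax": 0, "ay": 0, "az": 0}, {"x": -3, "y": -1, "z": 0, "ax": 0, "ay": 0, "az": 0}, {"x": 0, "y": 0, "z": 0, "ax": 0, "ay": 0, "az": 0}, {"x": 0, "y": 0, "z": 0, "ax": 0, "ay": 0, "az": 0}])

```text
time_s: 30.55
tool_pos: [0.7343, -0.089, 0.2007]
tool_rot: [-179.9, -0.0, 142.9]
force: [-0.2, 1.0, 0.0]
grip_width: 0.0006
grasp_force: 0.0
```

Run:
```python
from h import *
b=env.read_camera('scene').astype(int)[:,:,::-1]; o=cv2.imread('pics/scene5.png').astype(int)
print('mean diff on vise vs last look',np.abs(b-o)[205:285,250:325].mean(), 'max',np.abs(b-o)[205:285,250:325].max())
print(env.sign_off())
```

```text
mean diff on vise vs last look 1.1396666666666666 max 46
the job is handed in; nothing more can be done
None
```

Handed in at about 31 s: the vise measured in the 45° detent, the blank stands square and nipped with no jaw movement under a second 12 N push (about 17 N peak), and the arm is clear of everything.

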